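# Close and lock the dental articulator

### The job

The dental articulator on the bench stands open: with light fingertip pushes, and without pinching or lifting anything, tip its raised upper arm over and down until it is fully closed. Then push the red lock lever over the same way until it lies fully forward. Leave the articulator standing where it is, do not disturb the other things on the bench, and end clear of everything.

Things in the scene. Friction and masses are not known exactly. Their poses are not given: they have to be found in the camera images.
- articulator: Loose dental articulator (0.9 kg in all, slides or topples if shoved): dark base 155 x 116 mm, 18 mm high on rubber feet, blue mount with lower jaw, two aluminium posts 14 mm thick, 116 mm high at the rear (x = +60, y = +-45 mm). Origin: centre of the underside; z up, -x is the front, +y its left side (the lock lever's side).
- hinge_mid (a point): Middle of the articulator's hinge axis, between the rear posts: 60 mm behind the origin (+x) and 108 mm up. The axis runs along the articulator's y; upper arm and lock lever both turn about it.
- upper (a joint): Angle of the upper arm (rad): 0 = fully closed (level, pointing to the front, its pin on the black rest of the base, rigid end stop), 1.57 = upright, 1.95 = leaning back (end stop). Starts about upright or leaning a little back. The stiff hinge holds it wherever it is left; it takes about 2 N at the pad to move.
- upper_pad (a point): Point on the flat outer face of the upper arm (plate 50 mm wide, 10 mm thick, reaching 127 mm from the hinge axis, plaster jaw on its inner side), on its centre line, 85 mm from the hinge axis and 12 mm off it; push here. The face looks up when closed, to the rear when open. A black knob, 118 mm from the axis, stands 12 mm out of it.
- lock (a joint): Angle of the red lock lever (rad): 0 = lying level, pointing to the front (locked, end stop), 1.57 = upright, 1.95 = leaning back (end stop). Starts about upright. Stays where it is left; about 1 N at its tip moves it.
- lock_tip (a point): Centre of the red ball (16 mm across) at the end of the lock lever, 55 mm from the hinge axis. The lever is 9 mm wide and 8 mm thick, outside the left post, in the plane y = +61 mm of the articulator.
- cast: Loose plaster jaw model, bystander, 62 x 70 mm, 40 mm high; origin at its underside.
- jar_blue: Small glass jar with blue cap, bystander, 40 mm across, 55 mm high; origin at its underside.
- jar_amber: Small amber jar with black cap, bystander, 36 mm across, 60 mm high; origin at its underside.
- cup: White ceramic cup, bystander, 64 mm across, 65 mm high; origin at its underside.
- tile: White ceramic mixing tile, bystander, 100 x 70 x 10 mm; origin at its underside.
- spatula: Spatula lying flat, bystander, 170 mm long; origin at its underside.
Things that resemble listed ones, but are neither listed nor needed, are in the scene too. There is more than one size of the articulator; the one meant has the size given above.

How it is judged:
By the outcome, as a careful person would: the job done as asked, in the order asked, and still so for the second after the job is handed in, with the robot touching nothing.
It also fails if it takes over 51 s, if anything falls off the work surface, if the arm or the gripper's body presses on something with over 40 N, if the wrist force passes 120 N, or if a joint passes its speed limit or range.

### The arm

A 6-joint arm with a two-finger parallel gripper is mounted at the origin on the work surface. World frame = base frame: x ahead of the robot, y to its left, z up, the work surface at z = 0. Lengths are in mm, angles in rad, forces in N, time in s.
With the tool pointing down it reaches from about 275 to 750 mm from the base axis. Payload 10.2 kg.
Tool frame: the origin (TCP) lies midway between the tips of the shut fingers; the grasp point (between the pads) lies 19 mm behind it (ctrl.pinch_z is the distance from the TCP to the grasp point, in mm); x points along the fingers, z is the direction in which the jaws open and shut, and the axes are right-handed (so a half turn about x gives the same grasp; the last joint's range is limited). The gripper opens to 85 mm and grips with 20 to 120 N. Pads are 22 mm wide; open, the fingers measure 114 mm over their backs; the gripper's body (76 mm by 85 mm) begins 54 mm behind the grasp point. The pads swing forward as they close: fully open they stand 13 mm farther back than shut.
Start: joints at [-1.349, 0.313, 1.498, -0, 1.331, -0.223], TCP at [225.884, -473.928, 231.294] pointing down, gripper open.
Joint ranges: [-2.94, 2.94], [-0.97, 2.17], [0.19, 2.56], [-1.23, 4.37], [0.02, 3.11], [-2.88, 2.88]. Speed limits (rad/s): [2.39, 2.39, 3.01, 3.14, 3.14, 3.14].

### API

Orientations are given as a unit quaternion [w, x, y, z].
In Python, from rig import ctrl, capture, workorder, nets gives the robot as it stands. The module is installed in compiled form; this text tells all that it offers.
- The arm moves only by the tool send_rows, never from a script. Its argument "rows" is text: rows parted by semicolons, each of 5 numbers parted by spaces: the opening, from 0 (shut) to 1 (fully open), then the shift along the tool's x, y, z in cm, then the turn about the tool's x in units of 5 degrees (1.0 is 5 degrees). In form: grip x y z yaw; .... A call has 1 to 12 rows; each row is the pose to reach, as a shift and turn from the pose commanded when the call began, along the tool's axes at that moment; what a row does not reach only later rows make up. A row lasts 1/10 s, in which the tool goes at most 50 mm and 8.59 degrees, less where a joint would pass 70% of its speed; a pose out of reach is approached as far as the arm can. A call with a gripper value outside its range is refused whole. The fingers move at their own pace and stop on an object; "grip_force" is the grip in N (left out, the last holds). Time passes only in rows, so rows that repeat a pose let the fingers close. It gives the time, the measured TCP pose, the force and the opening at its end, in the units of the state.
- ctrl.sense(): the state, without advancing time (a new reading comes with each control period).
- capture(name): name is "scene" or "top"; returns a dict with "pixels" (400x640x3 uint8, red, green, blue), "intrinsics" (3x3 intrinsics, pixels), "dist" ([k1, k2, p1, p2, k3] as OpenCV has them; the pictures are not rectified), "view" (4x4, takes a point from world to camera coordinates). Camera axes: x right, y down, z forward; pixel columns grow to the right and rows downward; lengths in mm; the calibration is good to about 2 mm. A picture is of the moment at which its call begins. There is no depth.
- workorder.finish_job(): hands the job in, once; it reports no verdict.
Trained networks look in a picture, given as the dict that the camera call returned (one of the last four; its "shot" number tells which), for a name from the list of things; names that differ only in an ending like _2 or _b are one class to them, and where a whole thing is asked for, a point or a joint stands for the part that bears it (a point fixed in the world has none). Each returns a list of dicts, best first, with "confidence" (0 to 1); they miss things now and then, are a little off and sometimes report something else, mostly with a low value. They report only what shows in the picture. A call takes as long as a camera call. They do not tell look-alikes from the thing itself.
- nets.boxes_of(picture, target): "location" ([x, y, z] in mm, in world coordinates, good to about 4 mm: the middle of the surface that is visible of it).
- nets.spot_point(picture, target): "location" ([x, y, z] in mm, in world coordinates, good to about 4 mm: a listed point, or the origin of a listed thing).
The state is a dict: "time_s": time; "joints": joint angles; "dq": joint speeds; "tau": joint torques, N m; "eef_pos": TCP position; "ee_rot": TCP orientation; "force": force on the tool from outside, world axes, zero at the start; "wrist_torque": the same for the moment, N m; "grip_width": opening from 0.0 (shut) to 1.0 (fully open).
Only numpy, scipy, OpenCV 4.12 (cv2) and the standard library are available. Lean on these libraries where they do the work, as an engineer would, in place of code of your own. Each camera call takes 0.05 s, during which the arm holds its last target.

## Working session

There is one attempt and no reset: what is moved stays moved. The work goes in short steps, Python scripts to look and compute and a tool call to move; the robot and the scene stay as the last step left them, time stands still between calls to the robot, and variables do not carry over. Pictures are saved under pics/ and viewed, and the job is handed in when it is done.

Besides the shell and the picture viewer there is one more tool, called after "Request:" as name(argument=value, ...), one argument or row to a line, values as JSON. send_rows: Moves the arm, as the interface text tells. Its arguments: {"type":"object","properties":{"rows":{"type":"string"},"grip_force":{"type":"number"}},"required":["rows"]}

```bash
mkdir -p pics; cat > h.py <<'E'
import numpy as np,cv2,json
from rig import ctrl,capture,workorder,nets
def save(p,n): cv2.imwrite('pics/'+n,p['pixels'][:,:,::-1])
def proj(p,X):
    V=np.array(p['view']);r,_=cv2.Rodrigues(V[:3,:3])
    return cv2.projectPoints(np.array(X,float).reshape(-1,3),r,V[:3,3],np.array(p['intrinsics']),np.array(p['dist']))[0].reshape(-1,2)
E
python3 - <<'E'
from h import *
s=ctrl.sense();print(s)
for n in('scene','top'):
    p=capture(n);save(p,n+'0.png')
    for t in['articulator','hinge_mid','upper_pad','lock_tip','cast','jar_blue','jar_amber','cup','tile','spatula']:
        for d in nets.spot_point(p,t)[:3]: print(n,t,np.round(d['location']),round(d['confidence'],2),np.round(proj(p,d['location'])[0]))
print(ctrl.sense()['time_s'])
E
```

```text
{'time_s': 0.0, 'joints': array([-1.34940917e+00,  3.13470942e-01,  1.49842383e+00, -1.41189222e-05,
        1.33101049e+00, -2.23405380e-01]), 'dq': array([ 1.01270785e-04,  5.55143166e-04,  9.38347713e-04,  1.06287510e-03,
        6.88682935e-05, -1.91703890e-03]), 'tau': array([-1.60467716e-04, -4.12263429e+01, -2.59737843e+01, -2.86165568e-04,
        4.12223657e-03, -2.25379033e-06]), 'eef_pos': array([ 225.81793338, -473.6706084 ,  230.72935377]), 'ee_rot': array([ 0.59763886,  0.37772608,  0.59830137, -0.37707596]), 'force': array([-0.11407125, -1.05433947, -0.38110983]), 'wrist_torque': array([-0.00376849,  0.00270397, -0.01755675]), 'grip_width': 1.0034883161137458}
scene articulator [520.  11.   1.] 0.97 [331. 243.]
scene articulator [ 240. -276.    2.] 0.74 [206. 204.]
scene articulator [673. 241.   3.] 0.59 [431. 257.]
scene hinge_mid [576.  11. 112.] 0.77 [342. 232.]
scene hinge_mid [ 251. -351.  138.] 0.73 [171. 181.]
scene hinge_mid [702. 164. 142.] 0.57 [424. 242.]
scene upper_pad [ 236. -245.  151.] 0.92 [207. 164.]
scene upper_pad [660. 266. 156.] 0.82 [449. 214.]
s
[... 612 characters left out ...]
  11. 104.] 0.72 [308. 155.]
top hinge_mid [ 256. -349.  141.] 0.57 [427. 260.]
top hinge_mid [700. 167. 137.] 0.56 [259. 117.]
top upper_pad [ 230. -242.  158.] 0.91 [393. 269.]
top upper_pad [597.   8. 189.] 0.81 [309. 144.]
top upper_pad [660. 265. 156.] 0.57 [227. 127.]
top lock_tip [597.   9. 190.] 0.67 [309. 144.]
top lock_tip [584.  74. 160.] 0.59 [288. 151.]
top lock_tip [ 317. -269.  141.] 0.51 [400. 240.]
top cast [ 497. -166.    2.] 0.89 [360. 188.]
top jar_blue [490. 178.  -2.] 0.49 [260. 189.]
top jar_amber [680. 422.   1.] 0.45 [192. 136.]
top cup [ 630. -417.   -3.] 0.88 [430. 152.]
top tile [403. 405.   6.] 0.86 [193. 214.]
top spatula [ 396. -460.   -0.] 0.84 [445. 218.]
1.1
```

```bash
python3 - <<'E'
import cv2
a=cv2.imread('pics/scene0.png');b=cv2.imread('pics/top0.png')
cv2.imwrite('pics/c1.png',cv2.resize(a[150:300,240:440],None,fx=4,fy=4,interpolation=2))
cv2.imwrite('pics/c2.png',cv2.resize(b[110:250,230:400],None,fx=4,fy=4,interpolation=2))
E
```

```text
(no output)
```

View pics/scene0.png

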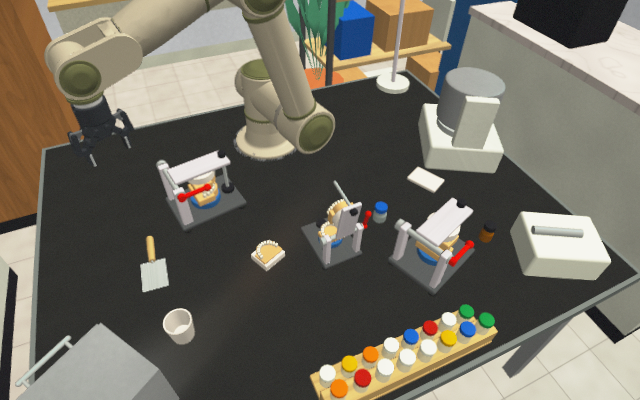

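View pics/top0.png

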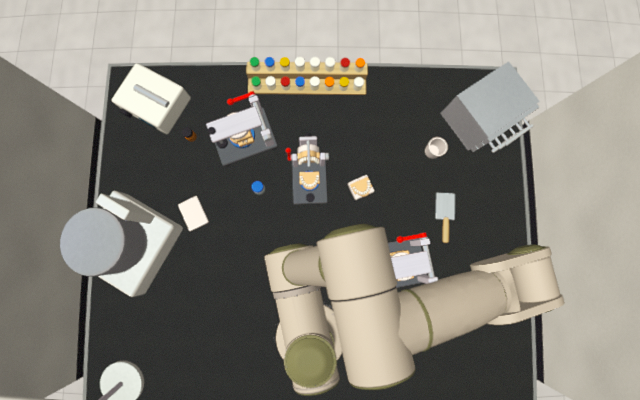

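```bash
ls pics
```

```text
c1.png
c2.png
scene0.png
top0.png
```

View pics/c1.png

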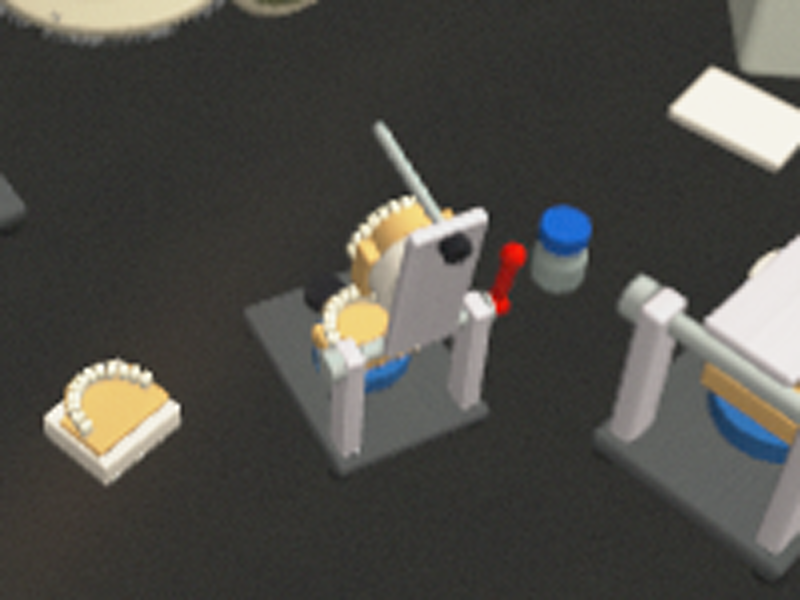

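View pics/c2.png

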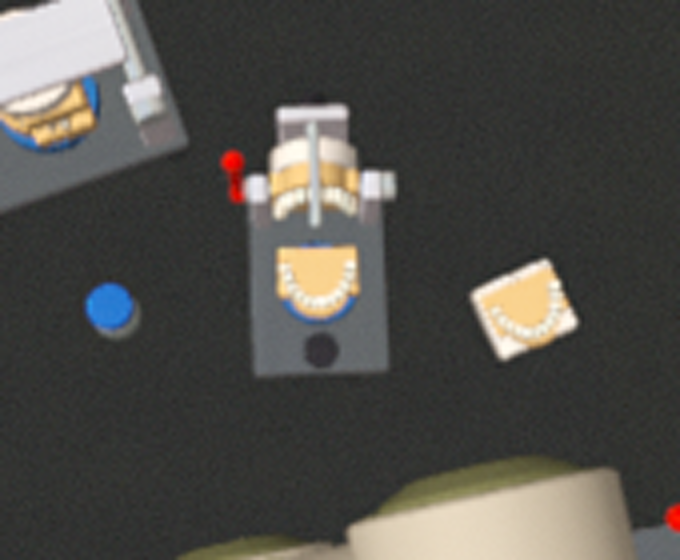

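Three articulators show up: at scene pixels (206,204) and (431,257), both closed with the hinge about 140 mm high, and at (331,243), open with the hinge about 108 mm high. The third one fits the description, and the crops confirm it: arm upright, knob facing the rear, red lever on its left (scene 367,214; top 288,151). I'll refine its pose with an overlay next.

```bash
cat >> h.py <<'E'
def model(x,y,yaw,th,tl):
    R=np.array([[np.cos(yaw),-np.sin(yaw),0],[np.sin(yaw),np.cos(yaw),0],[0,0,1]])
    W=lambda P:np.array(P,float)@R.T+[x,y,0]
    def up(r,o,w,t): return [60-r*np.cos(t)+o*np.sin(t),w,108+r*np.sin(t)+o*np.cos(t)]
    L={}
    L['base']=W([[a,b,18] for a,b in((-77.5,-58),(77.5,-58),(77.5,58),(-77.5,58),(-77.5,-58))])
    for s in(-45,45): L['post%d'%s]=W([[60+a,s+b,116] for a,b in((-7,-7),(7,-7),(7,7),(-7,7),(-7,-7))])
    L['plate']=W([up(20,12,-25,th),up(127,12,-25,th),up(127,12,25,th),up(20,12,25,th)])
    L['lever']=W([up(0,0,61,tl),up(55,0,61,tl)])
    L['pad']=W([up(80,12,0,th),up(90,12,0,th)])
    return L
def overlay(p,n,args,box):
    k=4;x0,y0,x1,y1=box
    im=cv2.resize(p['pixels'][y0:y1,x0:x1,::-1],None,fx=k,fy=k,interpolation=2)
    for P in model(*args).values():
        q=((proj(p,P)-[x0,y0]+.5)*k).round().astype(np.int32)
        cv2.polylines(im,[q],False,(0,255,0),1)
    cv2.imwrite('pics/'+n,im)
E
python3 - <<'E'
from h import *
from scipy.spatial.transform import Rotation as Ro
q=ctrl.sense()['ee_rot'];print(Ro.from_quat(q,scalar_first=True).as_matrix().round(3))
a=(518,9,.035,1.65,1.6)
overlay(capture('scene'),'o1.png',a,(280,160,400,290));overlay(capture('top'),'o2.png',a,(270,120,350,220))
E
```

```text
[[ 0.     0.903  0.43 ]
 [-0.     0.43  -0.903]
 [-1.    -0.     0.   ]]
```

View pics/o1.png

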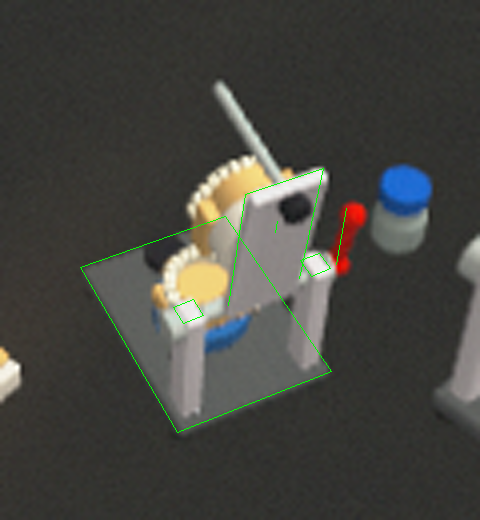

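View pics/o2.png

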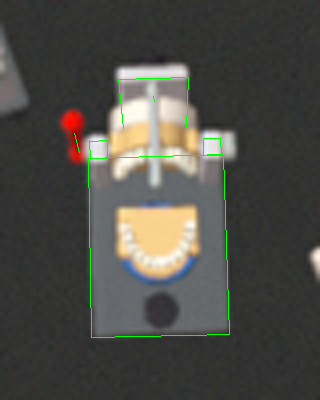

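Request:
send_rows(
  rows="0 -5 0 0 0; 0 -10 0 0 -1; 0 -10 4 -1.7 -2; 0 -10 8 -3.3 -3; 0 -10 12 -5 -4; 0 -10 16 -6.6 -5; 0 -10 20 -8.2 -6; 0 -10 24 -9.9 -7; 0 -10 28 -11.5 -8; 0 -10 32 -13.2 -9; 0 -10 36 -14.8 -10; 0 -10 40 -16.5 -11",
  grip_force=20,
)

```text
time_s: 2.4
eef_pos: [517.0, -151.3, 331.4]
ee_rot: [0.705, 0.057, 0.705, -0.057]
force: [0.2, -0.5, 0.7]
grip_width: 0.003
```

```bash
cat > st.py <<'E'
from h import *
from scipy.spatial.transform import Rotation as Ro
s=ctrl.sense();M=Ro.from_quat(s['ee_rot'],scalar_first=True).as_matrix()
print(s['time_s'],s['eef_pos'].round(1),s['force'].round(2),s['grip_width'],s['joints'].round(2));print(M.round(3))
E
cat > goto.py <<'E'
import sys
exec(open('st.py').read())
t=np.array([float(v) for v in sys.argv[1:4]])
print('tool shift cm',(M.T@(t-s['eef_pos'])/10).round(2),'y-angle',np.degrees(np.arctan2(M[1,1],M[0,1])).round(2))
E
python3 goto.py 665 11 330
```

```text
2.4 [ 517.  -151.3  331.4] [ 0.23 -0.53  0.69] 0.0031187534666639984 [-0.5   0.3   1.26 -0.    1.58 -0.34]
[[ 0.     0.162  0.987]
 [-0.     0.987 -0.162]
 [-1.    -0.     0.   ]]
tool shift cm [ 0.14 18.41 11.98] y-angle 80.69
```

Request:
send_rows(
  rows="0 0 3 4 -0.5; 0 0 6 8 -1; 0 0 9 12 -1.5; 0 0 12 12 -2; 0 0 15 12 -2.3; 0 0 18.4 12 -2.3; 0 0 18.4 12 -2.3; 0 0 18.4 12 -2.3",
)

```text
time_s: 3.2
eef_pos: [664.8, 9.0, 331.1]
ee_rot: [0.707, -0.013, 0.707, 0.012]
force: [0.1, -0.4, -0.2]
grip_width: 0.0
```

```bash
python3 goto.py 655 13 195; python3 - <<'E'
from h import *
p=capture('scene');cv2.imwrite('pics/s2.png',cv2.resize(p['pixels'][90:300,240:480,::-1],None,fx=3,fy=3))
E
```

```text
3.2 [664.8   9.  331.1] [ 0.07 -0.37 -0.16] 0.00014631307319892562 [-0.16  0.62  0.78 -0.    1.74 -0.2 ]
[[-0.    -0.036  0.999]
 [-0.     0.999  0.036]
 [-1.    -0.    -0.   ]]
tool shift cm [13.61  0.44 -0.96] y-angle 92.04
```

View pics/s2.png

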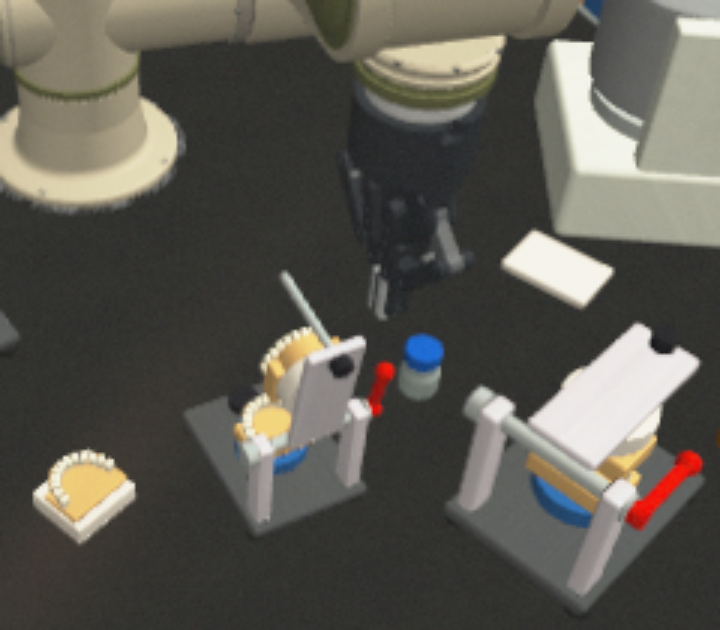

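The linkage knuckles spread along the jaw direction, which now points at the plate. I'll turn the tool 90° so the slim side faces the plate.

Request:
send_rows(
  rows="0 0 0 0 1.6; 0 0 0 0 3.2; 0 0 0 0 4.8; 0 0 0 0 6.4; 0 0 0 0 8; 0 0 0 0 9.6; 0 0 0 0 11.2; 0 0 0 0 12.8; 0 0 0 0 14.4; 0 0 0 0 16; 0 0 0 0 17.6; 0 0 0 0 18",
)

```text
time_s: 4.45
eef_pos: [664.6, 7.2, 331.3]
ee_rot: [0.507, 0.493, 0.507, -0.493]
force: [-0.5, -0.5, -0.3]
grip_width: 0.002
```

```bash
python3 goto.py 660 13 195; python3 - <<'E'
from h import *
for n in('scene','top'):
  p=capture(n)
  for t in('upper_pad','lock_tip','hinge_mid'):
    for d in nets.spot_point(p,t): 
      l=np.array(d['location'])
      if abs(l[1]-40)<60 and l[0]>500: print(n,t,l.round(1),d['confidence'])
E
```

```text
4.45 [664.6   7.2 331.3] [-0.48 -0.52 -0.25] 0.0018554900732948585 [-0.17  0.62  0.78 -0.    1.74  1.38]
[[-0.     1.     0.028]
 [-0.     0.028 -1.   ]
 [-1.    -0.     0.   ]]
tool shift cm [13.63 -0.44 -0.6 ] y-angle 1.62
scene upper_pad [599.6  16.3 191.1] 0.59
scene lock_tip [581.6  71.2 162.4] 0.63
scene hinge_mid [578.   12.1 107.7] 0.77
top hinge_mid [582.   12.  107.8] 0.94
```

Request:
send_rows(
  rows="0 4 0 -0.2 0; 0 8 0 -0.5 0; 0 11 0 -0.5 0; 0 13.6 0 -0.5 0; 0 13.6 -1 -0.5 0; 0 13.6 -1.5 -0.5 0; 0 13.6 -1.5 -0.5 0",
)

```text
time_s: 5.55
eef_pos: [649.5, 13.2, 196.2]
ee_rot: [0.509, 0.491, 0.508, -0.491]
force: [1.0, -0.2, 0.1]
grip_width: -0.001
```

```bash
python3 goto.py 620 13 195; python3 - <<'E'
from h import *
p=capture('scene');cv2.imwrite('pics/s3.png',cv2.resize(p['pixels'][120:290,260:440,::-1],None,fx=3.5,fy=3.5))
p=capture('top');cv2.imwrite('pics/t3.png',cv2.resize(p['pixels'][90:230,220:400,::-1],None,fx=3.5,fy=3.5))
E
```

```text
5.55 [649.5  13.2 196.2] [ 1.01 -0.24  0.06] -0.0010531773144460987 [-0.16  0.62  1.13  0.    1.39  1.38]
[[ 0.001  0.999  0.035]
 [-0.     0.035 -0.999]
 [-1.     0.001  0.   ]]
tool shift cm [ 0.12 -2.95 -0.08] y-angle 1.99
```

View pics/s3.png

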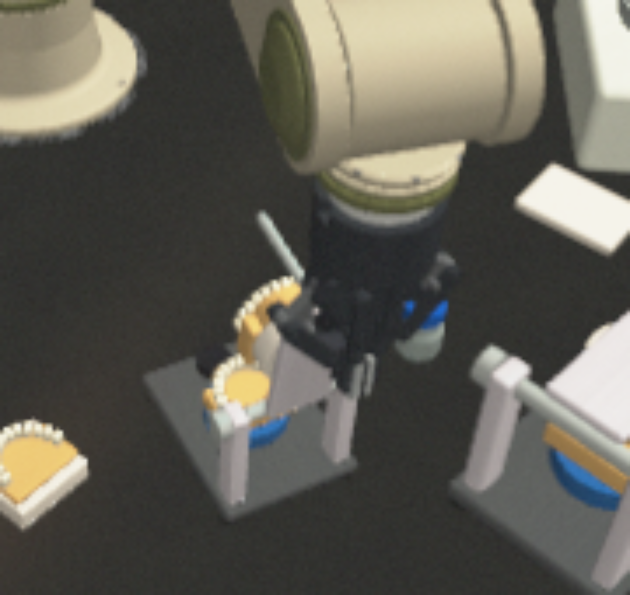

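Request:
send_rows(
  rows="0 0 -0.5 0 0; 0 0 -1 0 0; 0 0 -1.3 0 0; 0 0 -1.6 0 0; 0 0 -1.9 0 0; 0 0 -2.2 0 0; 0 0 -2.5 0 0; 0 0 -2.8 0 0",
)

```text
time_s: 6.45
eef_pos: [621.5, 12.2, 195.5]
ee_rot: [0.509, 0.491, 0.508, -0.491]
force: [1.8, -0.7, 0.5]
grip_width: -0.002
```

```bash
python3 goto.py 620 13 195; python3 - <<'E'
from h import *
p=capture('scene');cv2.imwrite('pics/s4.png',cv2.resize(p['pixels'][150:290,270:410,::-1],None,fx=4,fy=4))
E
```

```text
6.45 [621.5  12.2 195.5] [ 1.85 -0.7   0.54] -0.0023978567660532845 [-0.17  0.55  1.23  0.    1.35  1.37]
[[ 0.001  0.999  0.035]
 [-0.     0.035 -0.999]
 [-1.     0.001  0.   ]]
tool shift cm [ 0.05 -0.15 -0.08] y-angle 1.99
```

View pics/s4.png

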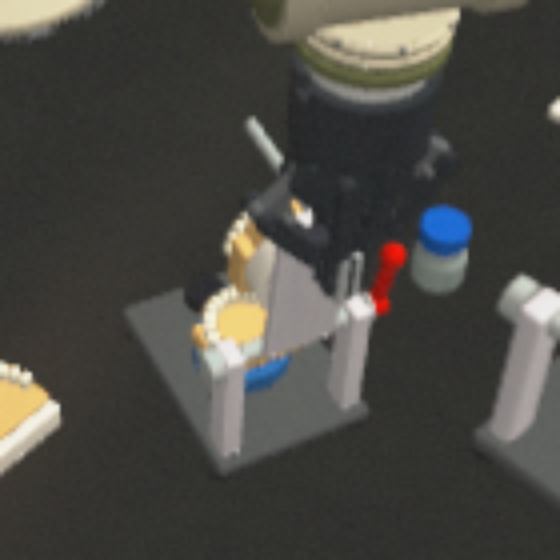

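Request:
send_rows(
  rows="0 0 -0.5 0 0; 0 0 -1 0 0; 0 0 -1.5 0 0; 0 0 -2 0 0; 0 0 -2.5 0 0; 0 0 -3 0 0; 0 0.1 -3.5 0 0; 0 0.2 -4 0 0",
)

```text
time_s: 7.3
eef_pos: [581.1, 10.9, 193.2]
ee_rot: [0.509, 0.491, 0.509, -0.491]
force: [0.1, 0.1, -0.3]
grip_width: 0.001
```

```bash
python3 goto.py 558 13 188; python3 - <<'E'
from h import *
p=capture('scene');cv2.imwrite('pics/s5.png',cv2.resize(p['pixels'][150:290,270:410,::-1],None,fx=4,fy=4))
E
```

```text
7.3 [581.1  10.9 193.2] [ 0.07  0.13 -0.27] 0.0008539438952539286 [-0.18  0.47  1.38  0.    1.3   1.35]
[[-0.     0.999  0.035]
 [ 0.     0.035 -0.999]
 [-1.    -0.    -0.   ]]
tool shift cm [ 0.52 -2.3  -0.29] y-angle 1.99
```

View pics/s5.png

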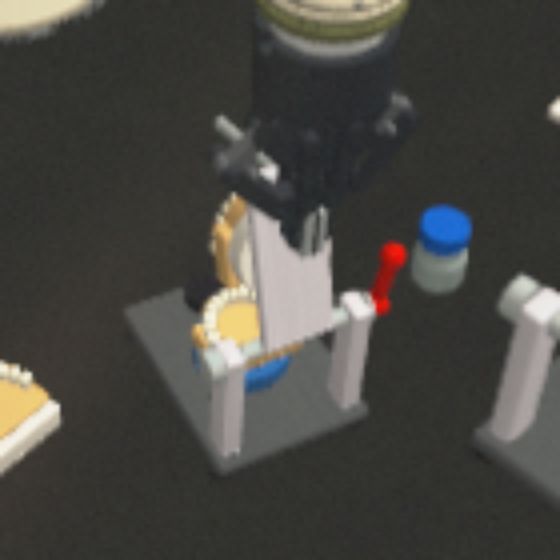

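Request:
send_rows(
  rows="0 0.05 -0.5 0 0; 0 0.1 -0.9 0 0; 0 0.25 -1.4 0 0; 0 0.4 -1.9 0 0; 0 0.55 -2.3 0 0; 0 0.75 -2.75 0 0; 0 1 -3.2 0 0; 0 1.25 -3.6 0 0; 0 1.55 -4.05 0 0; 0 1.85 -4.5 0 0; 0 2.1 -4.85 0 0",
)

```text
time_s: 8.45
eef_pos: [532.7, 9.2, 171.9]
ee_rot: [0.508, 0.491, 0.509, -0.491]
force: [-0.1, -0.3, 0.9]
grip_width: 0.004
```

```bash
python3 goto.py 508.4 11 134.6; python3 - <<'E'
from h import *
p=capture('scene');cv2.imwrite('pics/s6.png',cv2.resize(p['pixels'][150:290,270:410,::-1],None,fx=4,fy=4))
E
```

```text
8.45 [532.7   9.2 171.9] [-0.05 -0.35  0.93] 0.003694267624037479 [-0.2   0.38  1.56  0.    1.2   1.33]
[[-0.     0.999  0.035]
 [ 0.     0.035 -0.999]
 [-1.    -0.    -0.   ]]
tool shift cm [ 3.73 -2.42 -0.26] y-angle 1.98
```

View pics/s6.png

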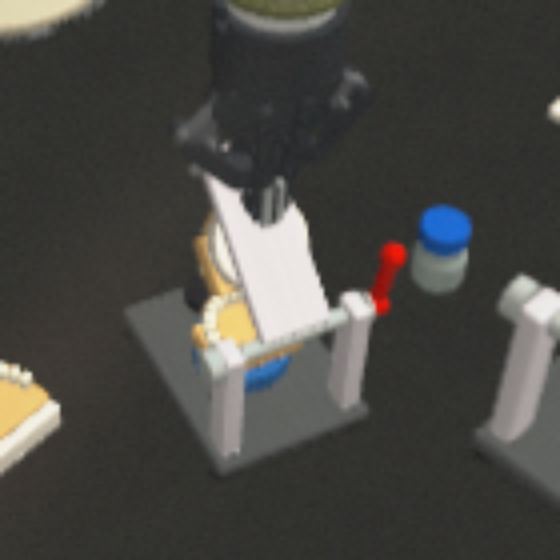

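Request:
send_rows(
  rows="0 0.35 -0.35 0 0; 0 0.7 -0.7 0 0; 0 1.1 -1.05 0 0; 0 1.5 -1.35 0 0; 0 1.9 -1.6 0 0; 0 2.35 -1.85 0 0; 0 2.8 -2.05 0 0; 0 3.25 -2.25 0 0; 0 3.7 -2.4 0 0; 0 4.1 -2.55 0 0; 0 4.45 -2.65 0 0; 0 4.75 -2.7 0 0",
)

```text
time_s: 9.7
eef_pos: [506.1, 8.3, 124.5]
ee_rot: [0.509, 0.491, 0.509, -0.491]
force: [-0.8, -1.1, 0.6]
grip_width: -0.004
```

```bash
python3 goto.py 505 9 120; python3 - <<'E'
from h import *
p=capture('scene');cv2.imwrite('pics/s7.png',cv2.resize(p['pixels'][150:290,270:410,::-1],None,fx=4,fy=4))
E
```

```text
9.7 [506.1   8.3 124.5] [-0.8  -1.09  0.58] -0.0035522442396828113 [-0.22  0.39  1.7   0.    1.06  1.32]
[[-0.     0.999  0.035]
 [ 0.     0.035 -0.999]
 [-1.    -0.    -0.   ]]
tool shift cm [ 0.45 -0.1  -0.08] y-angle 1.98
```

View pics/s7.png

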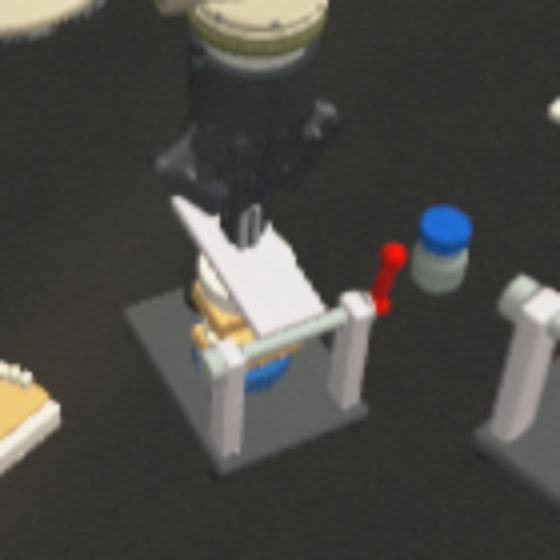

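Request:
send_rows(
  rows="0 0.2 0 0 0; 0 0.35 0 0 0; 0 0.45 0 0 0; 0 0.45 0 0 0",
)

```text
time_s: 10.15
eef_pos: [506.2, 8.3, 120.2]
ee_rot: [0.509, 0.491, 0.509, -0.491]
force: [-0.7, 0.8, -0.4]
grip_width: -0.002
```

```bash
python3 st.py; python3 - <<'E'
from h import *
p=capture('scene');overlay(p,'s8.png',(518,9,.035,0,1.7),(270,150,410,290))
E
```

```text
10.15 [506.2   8.3 120.2] [-0.73  0.78 -0.39] -0.0017443858838209795 [-0.22  0.39  1.7  -0.    1.05  1.32]
[[-0.     0.999  0.035]
 [ 0.     0.035 -0.999]
 [-1.    -0.    -0.   ]]
```

View pics/s8.png

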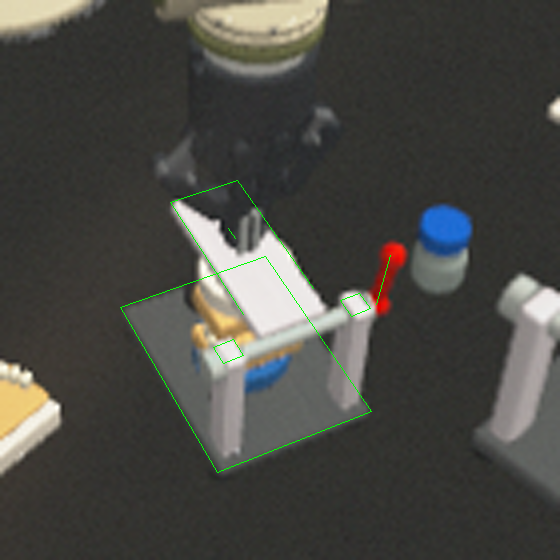

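Request:
send_rows(
  rows="0 0.1 0 0 0; 0 0.2 0 0 0; 0 0.2 0 0 0",
)

```text
time_s: 10.5
eef_pos: [506.4, 8.2, 119.8]
ee_rot: [0.509, 0.491, 0.508, -0.491]
force: [-6.2, 0.1, 15.2]
grip_width: 0.0
```

```bash
python3 st.py
```

```text
10.5 [506.4   8.2 119.8] [-6.15  0.05 15.18] 0.0003301110571324407 [-0.22  0.39  1.7  -0.    1.05  1.32]
[[ 0.001  0.999  0.035]
 [-0.     0.035 -0.999]
 [-1.     0.001  0.   ]]
```

Request:
send_rows(
  rows="0 -1 0 0 0; 0 -4 0 0 0; 0 -8 0 0 0; 0 -11 2 -2 0; 0 -11 5 -4 0; 0 -11 8 -6 0; 0 -11 11 -6.5 0; 0 -11 13 -6.5 0; 0 -11 13 -6.5 0; 0 -11 13 -6.5 0",
)

```text
time_s: 11.5
eef_pos: [633.6, 77.8, 228.0]
ee_rot: [0.508, 0.491, 0.509, -0.491]
force: [0.5, -0.0, -0.6]
grip_width: 0.001
```

```bash
python3 goto.py 625 75 158; python3 - <<'E'
from h import *
for n in('scene','top'):
  p=capture(n)
  overlay(p,n+'9.png',(518,9,.035,0,1.7),(270,150,410,290) if n=='scene' else (240,100,380,220))
  for t in('upper_pad','lock_tip','hinge_mid','articulator'):
    for d in nets.spot_point(p,t): 
      l=np.array(d['location'])
      if abs(l[1]-40)<60 and l[0]>450: print(n,t,l.round(1),d['confidence'])
E
```

```text
11.5 [633.6  77.8 228. ] [ 0.54 -0.04 -0.57] 0.001201722462678937 [-0.06  0.57  1.12  0.    1.45  1.47]
[[-0.001  0.999  0.035]
 [ 0.     0.035 -0.999]
 [-1.    -0.001 -0.   ]]
tool shift cm [ 7.   -0.86  0.25] y-angle 1.99
scene upper_pad [492.5   9.2 122.9] 0.72
scene lock_tip [573.1   9.6 106.8] 0.57
scene lock_tip [582.6  72.4 162.3] 0.47
scene hinge_mid [577.6  12.  104.9] 0.88
scene articulator [520.4   6.9   3.4] 0.96
top upper_pad [489.8   3.5 118.2] 0.64
top hinge_mid [578.7  12.1 104.6] 0.83
top articulator [519.4   6.2  -0.9] 0.77
top articulator [491.2   5.1 122.5] 0.58
```

View pics/scene9.png

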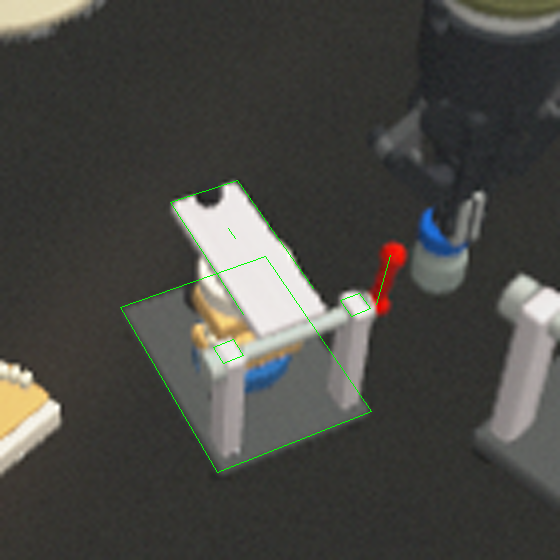

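View pics/top9.png

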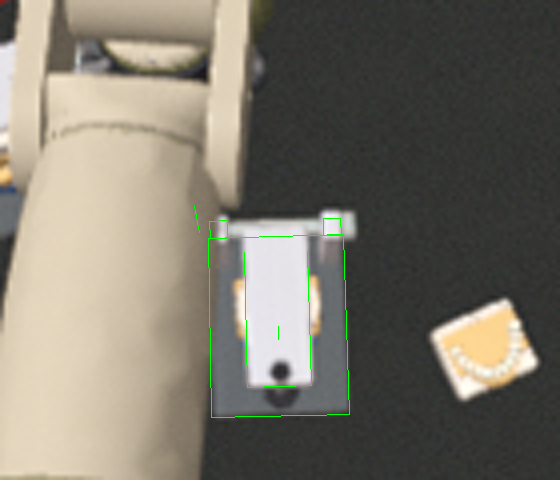

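Request:
send_rows(
  rows="0 3 0 0.1 0; 0 5 0 0.3 0; 0 7 0 0.3 0; 0 7 -0.5 0.3 0; 0 7 -1 0.3 0; 0 7 -1.5 0.3 0; 0 7 -2 0.3 0; 0 7 -2 0.3 0",
)

```text
time_s: 12.8
eef_pos: [613.6, 74.1, 159.3]
ee_rot: [0.509, 0.492, 0.508, -0.491]
force: [1.4, 0.3, 0.7]
grip_width: 0.002
```

```bash
python3 goto.py 590 75 158; python3 - <<'E'
from h import *
p=capture('scene');cv2.imwrite('pics/s10.png',cv2.resize(p['pixels'][150:290,280:420,::-1],None,fx=4,fy=4))
E
```

```text
12.8 [613.6  74.1 159.3] [1.35 0.27 0.68] 0.00231389314050124 [-0.07  0.57  1.3   0.    1.27  1.47]
[[ 0.001  0.999  0.035]
 [-0.     0.035 -0.999]
 [-1.     0.001  0.   ]]
tool shift cm [ 0.12 -2.36 -0.17] y-angle 1.99
```

View pics/s10.png

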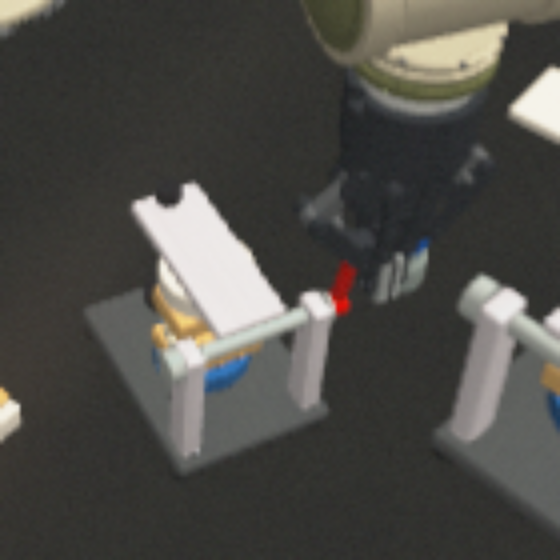

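```bash
python3 - <<'E'
from h import *
p=capture('scene');s=ctrl.sense();im=cv2.resize(p['pixels'][190:250,340:410,::-1],None,fx=10,fy=10,interpolation=2)
R=np.array([s['eef_pos'],s['eef_pos']+[0,0,19],[582.6,72.4,162.3],[583,72,161]])
pts=(proj(p,R)-[340,190]+.5)*10;print(pts)
for i,q in enumerate(pts): cv2.circle(im,tuple(int(v) for v in q),6,[(0,255,0),(255,255,0),(255,0,255),(255,0,255)][i],2)
cv2.imwrite('pics/s11.png',im)
E
```

```text
[[342.1757659  332.46634698]
 [351.66819883 280.0528604 ]
 [275.4017627  235.94490804]
 [274.18592431 241.08601505]]
```

View pics/s11.png

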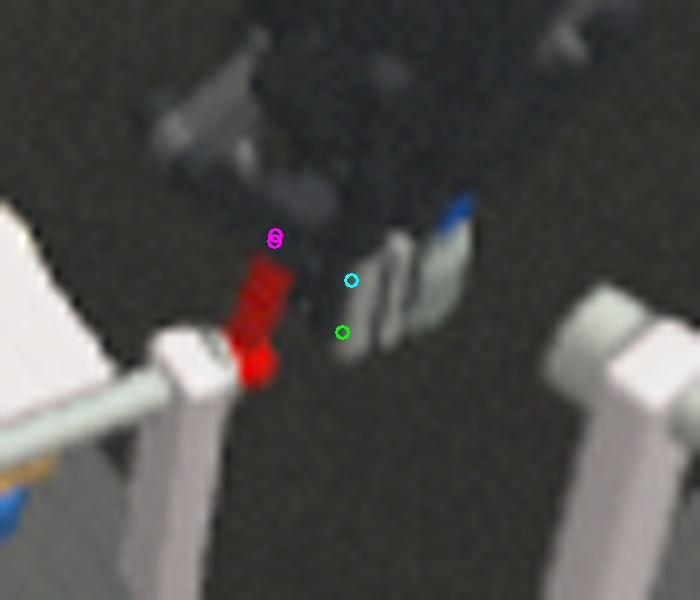

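Request:
send_rows(
  rows="0 0 -0.5 0 0; 0 0 -1 0 0; 0 0 -1.4 0 0; 0 0 -1.8 0 0; 0 0 -2.2 0 0; 0 0 -2.6 0 0; 0 0 -3 0 0; 0 0 -3.4 0 0; 0 0 -3.8 0 0; 0 0 -4.2 0 0",
)

```text
time_s: 13.9
eef_pos: [571.6, 72.6, 158.2]
ee_rot: [0.509, 0.491, 0.509, -0.491]
force: [0.8, 0.3, -0.5]
grip_width: 0.002
```

```bash
python3 goto.py 558.7 74 155; python3 - <<'E'
from h import *
p=capture('scene');cv2.imwrite('pics/s12.png',cv2.resize(p['pixels'][160:280,290:410,::-1],None,fx=5,fy=5))
E
```

```text
13.9 [571.6  72.6 158.2] [ 0.76  0.25 -0.49] 0.0023131461810698257 [-0.08  0.49  1.44  0.    1.21  1.46]
[[-0.     0.999  0.035]
 [ 0.     0.035 -0.999]
 [-1.    -0.    -0.   ]]
tool shift cm [ 0.32 -1.28 -0.18] y-angle 1.98
```

View pics/s12.png

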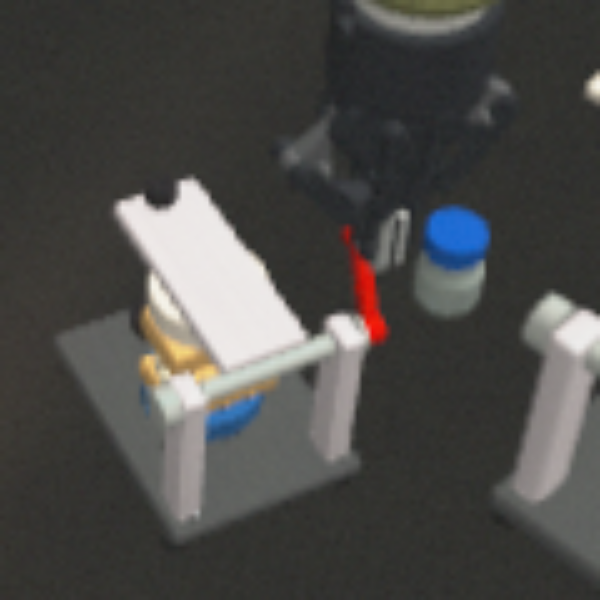

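Request:
send_rows(
  rows="0 0.05 -0.4 0.1 0; 0 0.15 -0.9 0.2 0; 0 0.35 -1.3 0.3 0; 0 0.6 -1.75 0.3 0; 0 0.9 -2.2 0.3 0; 0 1.25 -2.7 0.3 0; 0 1.6 -3.15 0.3 0; 0 2 -3.5 0.3 0; 0 2.4 -3.85 0.3 0; 0 2.8 -4.15 0.3 0; 0 3.2 -4.35 0.3 0; 0 3.6 -4.5 0.3 0",
)

```text
time_s: 15.15
eef_pos: [526.9, 68.0, 122.0]
ee_rot: [0.509, 0.491, 0.509, -0.491]
force: [-0.2, -0.3, 0.4]
grip_width: 0.004
```

```bash
python3 goto.py 524 71 116; python3 - <<'E'
from h import *
p=capture('scene');cv2.imwrite('pics/s13.png',cv2.resize(p['pixels'][160:280,290:410,::-1],None,fx=5,fy=5))
E
```

```text
15.15 [526.9  68.  122. ] [-0.22 -0.25  0.44] 0.004090677970858428 [-0.09  0.44  1.62 -0.    1.08  1.44]
[[-0.     0.999  0.035]
 [-0.     0.035 -0.999]
 [-1.    -0.     0.   ]]
tool shift cm [ 0.6  -0.28 -0.31] y-angle 1.99
```

View pics/s13.png

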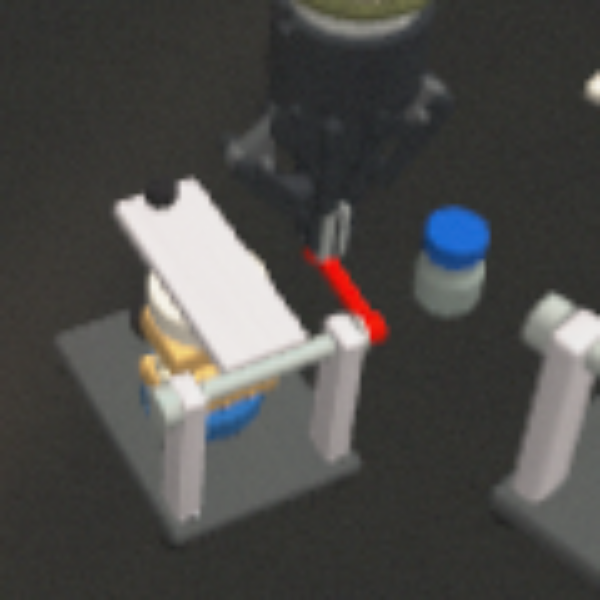

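Contact is good, so I'll keep pressing down to the stop.

Request:
send_rows(
  rows="0 0.2 -0.1 0 0; 0 0.4 -0.2 0 0; 0 0.6 -0.2 0 0; 0 0.6 -0.2 0 0",
)

```text
time_s: 15.6
eef_pos: [524.9, 68.0, 116.0]
ee_rot: [0.508, 0.491, 0.509, -0.491]
force: [0.9, 0.5, 0.0]
grip_width: -0.003
```

Request:
send_rows(
  rows="0 0.1 0 0 0; 0 0.15 0 0 0; 0 0.15 0 0 0",
)

```text
time_s: 15.9
eef_pos: [525.1, 68.0, 115.3]
ee_rot: [0.509, 0.491, 0.509, -0.491]
force: [-2.2, -0.7, 5.6]
grip_width: -0.002
```

```bash
python3 st.py; python3 - <<'E'
from h import *
p=capture('scene');overlay(p,'s14.png',(518,9,.035,0,0),(280,150,410,290))
E
```

```text
15.9 [525.1  68.  115.3] [-2.18 -0.66  5.55] -0.0016894629847755576 [-0.09  0.44  1.64 -0.    1.06  1.44]
[[ 0.     0.999  0.035]
 [-0.     0.035 -0.999]
 [-1.     0.     0.   ]]
```

View pics/s14.png

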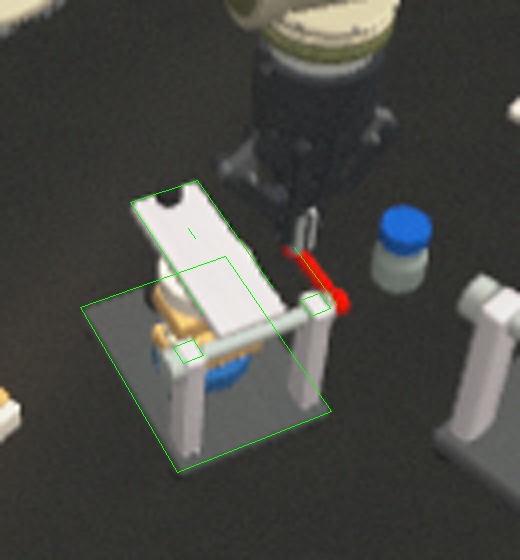

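Request:
send_rows(
  rows="0 0.1 0 0 0; 0 0.1 0 0 0",
)

```text
time_s: 16.15
eef_pos: [525.1, 68.0, 114.8]
ee_rot: [0.509, 0.491, 0.508, -0.491]
force: [-4.1, -0.1, 10.3]
grip_width: 0.002
```

Request:
send_rows(
  rows="0 -1 0 0 0; 0 -4 0 0 0; 0 -8 0 0 0; 0 -12 0 0 0; 0 -16 0 0 0; 0 -18 3 0 0; 0 -18 7 0 0; 0 -18 11 0 0; 0 -18 14 0 0; 0 -18 14 0 0; 0 -18 14 0 0",
)

```text
time_s: 17.25
eef_pos: [665.0, 72.8, 293.2]
ee_rot: [0.508, 0.491, 0.509, -0.492]
force: [-1.0, 0.2, -0.5]
grip_width: -0.0
```

```bash
python3 st.py; python3 - <<'E'
from h import *
p=capture('scene');overlay(p,'s15.png',(518,9,.035,0,0),(280,150,410,290));save(p,'full15.png')
for t in('upper_pad','lock_tip','articulator','jar_blue','cast'):
    for d in nets.spot_point(p,t)[:3]: print(t,np.round(d['location']),d['confidence'])
E
```

```text
17.25 [665.   72.8 293.2] [-0.97  0.17 -0.5 ] -1.1684226458895961e-05 [-0.07  0.63  0.86 -0.    1.65  1.47]
[[-0.001  0.999  0.035]
 [ 0.     0.035 -0.999]
 [-1.    -0.001 -0.   ]]
upper_pad [495.   9. 122.] 0.65
upper_pad [ 233. -246.  154.] 0.63
upper_pad [655. 266. 157.] 0.58
lock_tip [ 316. -268.  142.] 0.67
lock_tip [518.  68. 107.] 0.51
lock_tip [751. 261. 139.] 0.47
articulator [ 240. -275.    3.] 0.9
articulator [672. 236.   4.] 0.56
articulator [ 632. -425.   -2.] 0.15
jar_blue [492. 179.   1.] 0.57
cast [ 499. -169.    4.] 0.73
```

View pics/s15.png

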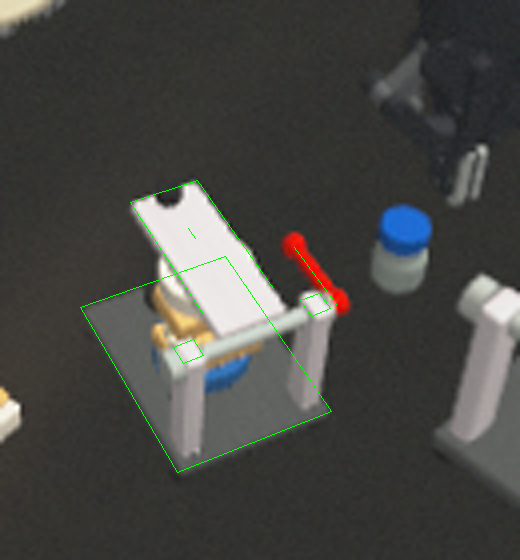

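View pics/full15.png

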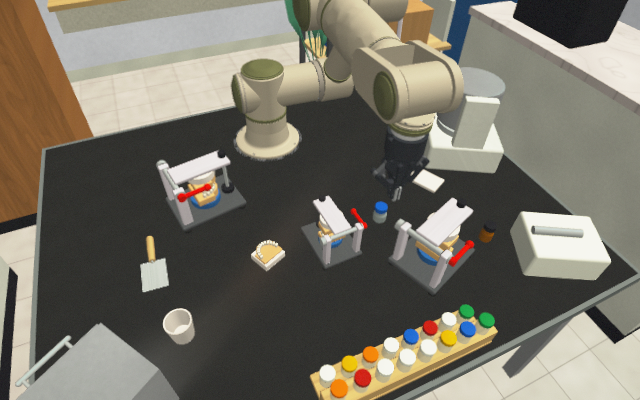

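```bash
python3 -c "
from h import *
print(workorder.finish_job())"
```

```text
the job is handed in; nothing more can be done
None
```

I closed the upper arm of the middle articulator, then pushed its red lock lever fully forward, and handed the job in at about 17.3 s. The gripper stayed shut the whole time. I picked that articulator because it was the only open one and its hinge sat about 108 mm up; the other two were closed with hinges near 140 mm.

- **Upper arm:** I pushed it over from the rear and pressed it down until the stop resisted with about 15 N. The fingertip height then (120 mm) and the picture overlay both match the fully closed position.
- **Lock lever:** I pushed it the same way until its stop resisted with about 10 N. The network then put the ball at z = 107 mm, against 108 mm expected when it lies level.
- **Articulator position:** The overlay of the starting pose still fits the base to within about a pixel. In the last picture the network did not report this articulator's origin, so that check rests on the overlay alone.
- **Other things:** I measured only the cast and the blue jar again. Both are within the network's error of where they were. The rest look unmoved in the last picture.
- **Arm:** It ended clear of everything, with the fingertips at z = 293 mm, and only about 1 N of sensor noise on the wrist.

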